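# Unclamp the tube rack from the shaker

## Task

The mixing run is over. Swing the orange locking lever of the shaker's clamp loose, draw the sliding jaw all the way back, ease the purple tube rack clear of the fixed bar's hold-down lip and lift it out. Carry it upright and set it down gently, flat in the empty blue tray; leave the clamp open and everything else where it stands.

Things in the scene. Friction and masses are not known exactly. Their poses are not given: they have to be found in the camera images.
- shaker: Stopped orbital shaker, white housing 250 x 310 mm (its x, y), bolted to the bench, with a vise-like clamping platform on top; platform surface 115 mm above the bench. Origin: centre of its underside; z up; front panel at -x; the jaw opens towards its +y. Guide rods along y at x = +/-88 mm (20 mm high over the platform with their bosses); end bar 20 mm high at y = 125 to 140 mm.
- fixed_lip (a point): Middle of the inner edge of the steel hold-down lip on the fixed bar, 13 mm above the platform, at y = -92 mm in the shaker's frame; axes as the shaker's. The lip, 130 mm long, reaches 5 mm over the rack's foot (bar face at y = -97). With the jaw open, the rack must be slid more than 6 mm towards the shaker's +y (10 to 25 mm is good) before it can rise. The sliding jaw has an equal lip.
- jaw (a joint): Travel of the sliding jaw in m: 0 shut on the rack, 0.045 fully open (end stop), towards the shaker's +y. Slides with about 5 N of friction and stays where it is left. It carries a steel lip (13 mm high over the platform, 5 mm over the rack's foot while shut), a carriage 18 mm high, the pull grip and the lever. Bolted shut while the lever is locked.
- jaw_grip (a point): Point in the jaw's black upright pull grip, at mid-length, 15 mm below its top and 45 mm above the platform. The grip is a plate 14 mm thick (along the shaker's y), 70 mm long (along x), 42 mm high, standing on the carriage (18 mm above the platform). At x = +15 mm in the shaker's frame, 50 mm behind the jaw's face. Axes as the shaker's. Moves with the jaw.
- lever (a joint): Angle of the orange locking lever in rad: locked at the start (0 to 0.2); at 0 it points to the shaker's +y; it grows counter-clockwise seen from above, to 1.7 (end stop). From about 1.1 on the jaw is free; at 1.57 the lever points to the shaker's -x. Stiff (0.25 N m, about 4 N at its end), stays where it is left.
- lever_hub (a point): On the vertical axis of the locking lever, 50 mm above the platform (the hub, 26 mm wide, is 38 mm high over the platform). At x = -65 mm in the shaker's frame, 42 mm behind the jaw's face; moves with the jaw.
- lever_tip (a point): Centre of the ball (17 mm wide) at the end of the locking lever, 74 mm from its axis and 50 mm above the platform. The arm of the lever is a round bar 13 mm thick that rises from the hub to the ball (its middle is 46 mm above the platform at 56 mm from the axis).
- rack_center (a point): Middle of the purple tube rack's block, 34 mm above its underside; z up. About 0.35 kg with ten capped tubes. Block 120 x 48 mm (its x, y), 8 to 60 mm above the underside; caps to 86 mm, within 20 mm of the middle in y. Grip across the 48 mm, about 44 mm above the underside, clear of the clamp's bars and lips. Clamped, its x axis is parallel to the shaker's x.
- blue_tray_floor (a point): Centre of the floor of the empty blue tray, 4 mm above the bench. The tray is fixed, outside 150 x 200 mm (its x, y), walls 4 mm thick, rim 16 mm above the bench; z up.
- white_tray: White tray of the same size as the blue one, with a carton and an amber bottle on it. Origin: centre of its underside. To be left alone.
- timer: White digital lab timer lying flat, 50 x 75 x 18 mm; origin at the centre of its underside. Bystander.
- carton: Pale blue carton 62 x 95 x 45 mm on the white tray; origin at the centre of its underside. Bystander.
- amber_bottle: Amber bottle, 42 mm wide, 85 mm high, on the white tray; origin at the centre of its underside. Bystander.
- buffer_bottle: White bottle with a blue cap, 64 mm wide, 150 mm high; origin at the centre of its underside. Bystander.
- tip_box: Box of pipette tips 85 x 125 x 59 mm; origin at the centre of its underside. Bystander.
- pipette: White hand pipette lying flat, 250 mm long (along its x), 26 mm wide, up to 34 mm high; origin under its middle. Bystander.
- swab_box: White box with a teal band, 70 x 110 x 33 mm; origin at the centre of its underside. Bystander.
- rack: The whole rack of rack_center; origin at the centre of its underside, same axes. Its foot, 126 x 60 mm and 8 mm high, stands out 6 mm under the block's long faces; while clamped it sits under both lips with 0.5 mm of play each side, on the platform.
- blue_tray: The blue tray of blue_tray_floor as a whole; origin at the centre of its underside, axes the same.
Not all that is in view belongs to the job. Leave any black look-alike of the rack alone.

How it is judged:
On the way, in this order (a step that is already met when the one before it is completed fails the run):
1. the locking lever is swung loose and the sliding jaw drawn back by at least 35 of its 45 mm, with the rack still standing upright on the platform (value of joint jaw above 0.035 m and value of joint lever above 0.9 rad and distance of rack_center from where it was at the start of the episode below 0.03 m), for 0.2 s.
2. the rack is lifted clear of the clamp, upright (z of rack_center in the frame of shaker above 0.179 m and angle between rack_center's own z axis and vertical below 0.35 rad), for 0.1 s.
3. the rack, still held by the fingers, is lowered into the blue tray to within 6 mm of its floor (not dropped in) (z of rack_center in the frame of blue_tray_floor below 0.04 m and horizontal distance between rack_center and blue_tray_floor below 0.09 m and contact force between the fingers and rack above 1 N), for 0.1 s.
At the end, for the whole second after the job is handed in: The rack stands flat (within 3 degrees) and at rest on the floor of the blue tray (its height within 5 mm of standing on the floor), wholly between the tray's walls; the jaw is still at least 35 mm open (z of rack_center in the frame of blue_tray_floor between 0.029 and 0.039 m and x of rack_center in the frame of blue_tray_floor between -0.06 and 0.06 m and y of rack_center in the frame of blue_tray_floor between -0.08 and 0.08 m and angle between rack_center's own z axis and vertical below 0.05 rad and linear speed of rack below 0.02 m/s and value of joint jaw above 0.035 m); the robot touches nothing.
It fails at once if the rack is tipped by more than 20 degrees (angle between rack_center's own z axis and vertical above 0.35 rad).
It fails at once if the rack is slammed into the tray (more than 80 N) (contact force between rack and blue_tray above 80 N).
It fails at once if the rack touches the white tray or anything standing on it (contact force between rack and white_tray above 0.5 N or contact force between rack and carton above 0.5 N or contact force between rack and amber_bottle above 0.5 N).
It fails at once if a bystander (timer, carton, bottles, tip box, pipette, swab box) is pushed more than 30 mm from its place (distance of any of timer, carton, amber_bottle, buffer_bottle, tip_box, pipette, swab_box from where it was at the start of the episode above 0.03 m).
It also fails if it takes over 67 s, if anything falls off the work surface, if the arm or the gripper's body presses on something with over 40 N, if the wrist force passes 120 N, or if a joint passes its speed limit or range.

## Robot

A 6-joint arm with a two-finger parallel gripper is mounted at the origin on the work surface. World frame = base frame: x ahead of the robot, y to its left, z up, the work surface at z = 0. Lengths are in m, angles in rad, forces in N, time in s.
With the tool pointing down it reaches from about 0.35 to 0.775 m from the base axis. Payload 5.5 kg.
Tool frame: the origin (TCP) lies at the very end of the fingers, on their centre line; the grasp point (between the pads) lies 19 mm behind it; z points along the fingers, y is the line along which they close (so a half turn about z gives the same grasp; the last joint's range is limited). The gripper opens to 85 mm and grips with 20 to 120 N. Pads are 22 mm wide; open, the fingers measure 114 mm over their backs; the gripper's body (76 mm by 85 mm) begins 54 mm behind the grasp point. The pads swing forward as they close: fully open they stand 13 mm farther back than shut.
Start: joints at [1.005, 0.313, 0.046, 1.304, 0, 1.431], TCP at [0.238, 0.524, 0.231] pointing down, gripper open.
Joint ranges: [-2.76, 2.76], [-0.86, 1.69], [-1.03, 1.26], [-2.2, 2.34], [-1.47, 1.5], [-3.14, 3.14]. Speed limits (rad/s): [2.57, 2.57, 3.14, 3.14, 3.14, 3.14].

## Interface

Orientations are given as a unit quaternion [w, x, y, z].
In Python, from workcell import env gives the robot as it stands. The module is installed in compiled form; this text tells all that it offers.
- The arm moves only by the tool jog_arm, never from a script. Its arguments are lists of equal length, an entry for each row: "gripper": the opening, from 0 (shut) to 1 (fully open); "offset": the shift along the world's x, y, z in cm, a list of three; "twist": the turn about the world's z in degrees. In form: {"gripper": [gripper, ...], "offset": [[dx, dy, dz], ...], "twist": [twist, ...]}. A call has exactly 8 rows; each row is the pose to reach, as a shift and turn from the pose commanded when the call began; what a row does not reach only later rows make up. A row lasts 1/8 s, in which the tool goes at most 62.5 mm and 10.7 degrees, less where a joint would pass 70% of its speed; a pose out of reach is approached as far as the arm can. A call with a gripper value outside its range is refused whole. The fingers move at their own pace and stop on an object; "squeeze" is the grip in N (left out, the last holds). Time passes only in rows, so rows that repeat a pose let the fingers close, or fill a call up. It gives the time, the measured TCP pose, the force, the opening and the grip force at its end, in the units of the state.
- env.get_state(): the state, without advancing time (a new reading comes with each control period).
- env.read_camera(name): name is "scene" or "top" or "wrist"; returns a dict with "image" (420x560x3 uint8, red, green, blue), "z_map" (420x560 float32, m along the optical axis (not along the pixel's ray), 0 where there is no reading), "fovy" (degrees; the focal length in pixels is half the picture's height over the tangent of half this angle, whatever the lens; pixels are square), "cx", "cy" (the principal point, pixels), "cam_to_world" (4x4, takes a point from camera to world coordinates). Camera axes: x right, y up, looking along -z (the intrinsics and any distortion apply to the point x, -y, -z); pixel columns grow to the right and rows downward; lengths in m; the calibration is good to about 2 mm. The wrist camera is an equidistant fisheye: a pixel r from the principal point sees the ray r / f radians off the axis. A picture is of the moment at which its call begins.
- env.hand_in(): hands the job in; it is judged then, once.
The state is a dict: "clock": time; "joint_pos": joint angles; "qvel": joint speeds; "tau": joint torques, N m; "tcp_pos": TCP position; "orientation": TCP orientation; "wrist_force": force on the tool from outside, world axes, zero at the start; "ft_torque": the same for the moment, N m; "finger_gap": finger opening in m; "grip_force": force on a finger pad.
Only numpy, scipy, OpenCV 4.12 (cv2) and the standard library are available. Lean on these libraries where they do the work, as an engineer would, in place of code of your own. Each camera call takes 0.05 s, during which the arm holds its last target. There are 200 camera calls.

## Working session

There is one attempt and no reset: what is moved stays moved. The work goes in short steps, Python scripts to look and compute and a tool call to move; the robot and the scene stay as the last step left them, time stands still between calls to the robot, and variables do not carry over. Pictures are saved under pics/ and viewed, at most 10 in all, crops included, and the job is handed in when it is done.

Besides the shell and the picture viewer there is one more tool, called after "Request:" by a JSON object that holds its "op" and its "data", one argument or row to a line. jog_arm: Moves the arm, as the interface text tells. Its arguments: {"type":"object","properties":{"gripper":{"type":"array"},"offset":{"type":"array"},"twist":{"type":"array"},"squeeze":{"type":"number"}},"required":["gripper","offset","twist"]}

```bash
mkdir -p pics; cat > h.py <<'E'
import numpy as np, cv2
from workcell import env
def shot(n):
    c=env.read_camera(n); np.savez(''+n+'.npz',**c); return c
def load(n): return dict(np.load(''+n+'.npz'))
def pt(c,u,v,z=None):
    f=c['image'].shape[0]/2/np.tan(np.radians(float(c['fovy']))/2)
    d=float(c['z_map'][int(round(v)),int(round(u))])
    r=np.array([(u-c['cx'])/f,-(v-c['cy'])/f,-1.])
    M=c['cam_to_world']
    if z is not None:
        w=M[:3,:3]@r; d=(z-M[2,3])/w[2]
    return M[:3,:3]@(r*d)+M[:3,3]
E
python3 - <<'E'
from h import *
t=shot('top'); s=shot('scene')
for n,c in (('top',t),('scene',s)):
    cv2.imwrite(f'pics/{n}1.png',cv2.resize(c['image'][...,::-1],(800,600)))
    print(n,c['fovy'],c['cx'],c['cy'],c['cam_to_world'].round(3).tolist())
print(env.get_state())
E
```

```text
top 50.955192110595846 285.5187247227301 207.71079160240294 [[0.026, 0.981, -0.19, 0.296], [-0.999, 0.022, -0.027, -0.009], [-0.022, 0.191, 0.981, 1.371], [0.0, 0.0, 0.0, 1.0]]
scene 44.32798943457482 269.2232799400632 208.0602347038171 [[0.864, -0.307, 0.398, 1.254], [0.502, 0.504, -0.703, -1.229], [0.016, 0.807, 0.59, 1.149], [0.0, 0.0, 0.0, 1.0]]
{'clock': 0.1, 'joint_pos': array([1.00540877e+00, 3.13949873e-01, 4.50515800e-02, 1.30359648e+00,
       1.99694879e-05, 1.43119597e+00]), 'qvel': array([ 0.00023675, -0.00214188,  0.00311328, -0.00058282,  0.00037994,
        0.00105119]), 'tau': array([ 1.83012624e-03, -4.81724596e+01,  2.99244976e+01,  1.27151952e-02,
       -2.06924101e-04, -1.44246292e-05]), 'tcp_pos': array([0.23724436, 0.5232557 , 0.23046729]), 'orientation': array([-3.02556231e-04,  2.11288987e-01,  9.77423267e-01, -7.93561312e-04]), 'wrist_force': array([0.40540208, 0.01018488, 0.1698812 ]), 'ft_torque': array([-0.0344808 ,  0.03546897,  0.02947878]), 'grip_force': 0.0, 'finger_gap': 0.0854750243784807}
```

View pics/top1.png

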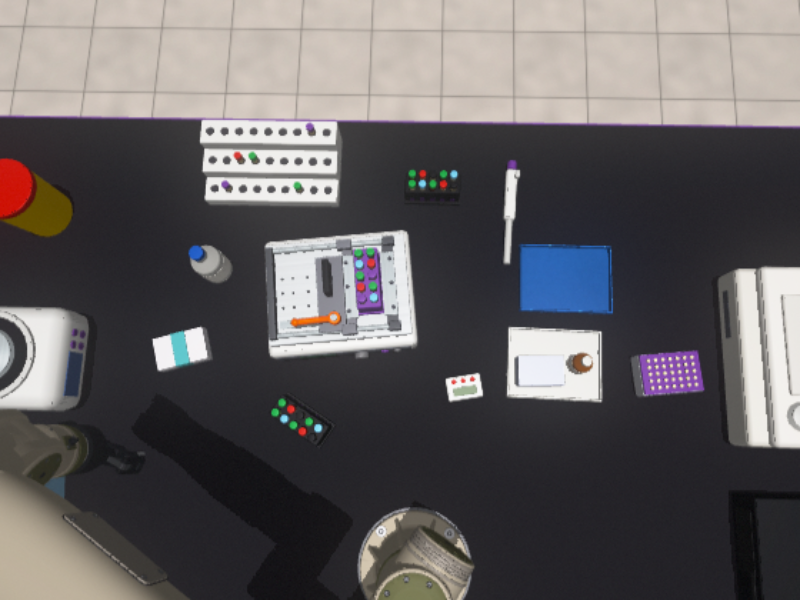

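View pics/scene1.png

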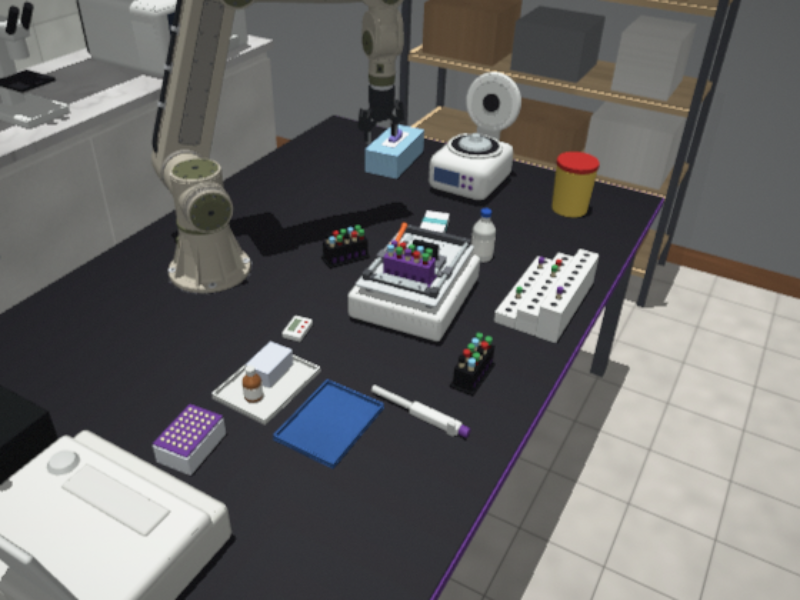

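The top view shows the shaker near (340,293), its jaw opening to image left (+y), with the lever ball at (295,322), hub at (335,318) and rack at (368,281). The blue tray is at (566,279). Next I'll enlarge the shaker and tray.

```bash
python3 - <<'E'
from h import *
t=load('top'); im=t['image'][...,::-1]
a=cv2.resize(im[155:255,180:300],(720,600),interpolation=cv2.INTER_CUBIC)
cv2.imwrite('pics/shk.png',a)
# tray mask
hsv=cv2.cvtColor(im,cv2.COLOR_BGR2HSV)
m=((hsv[...,0]>100)&(hsv[...,0]<118)&(hsv[...,1]>150)&(hsv[...,2]>60)).astype(np.uint8); m[:, :340]=0;m[:150]=0;m[240:]=0
v,u=np.nonzero(m); print('tray px',u.min(),u.max(),v.min(),v.max())
r=cv2.minAreaRect(np.c_[u,v].astype(np.float32)); b=cv2.boxPoints(r); print(b)
P=np.array([pt(t,x,y,.016) for x,y in b]); print(P.round(4), P.mean(0))
print('floor',pt(t,*r[0]))
# platform depth points
h=np.array([[pt(t,u,v)[2] for u in range(184,296,6)] for v in range(158,254,6)]); print((h*1000).astype(int))
E
```

```text
tray px 364 428 171 219
[[364. 171.]
 [428. 171.]
 [428. 219.]
 [364. 219.]]
[[ 0.6827 -0.2183  0.016 ]
 [ 0.6867 -0.4198  0.016 ]
 [ 0.5327 -0.4144  0.016 ]
 [ 0.5283 -0.2171  0.016 ]] [ 0.60760515 -0.31740288  0.016     ]
floor [ 0.60906464 -0.31980154  0.00609664]
[[   0    2    1    0    2    1    2    3    1    4    4    6    2    1
     8   -3    0    5    2]
 [   1    0    0    4    2    5    2    4    0    5   75   83   84   85
    85  118  120    3    4]
 [  -1   82   91   86  115  119  112  117  130  133  139  132  129  130
  1370  139  114   75    0]
 [  -1  136  134  113  118  114  119  116  119  117  129  204  197  178
   130  122  119   77    4]
 [   2  131  116  112  117  119  116  177  131  134  129  201  177  178
   130  130  116   84    0]
 [   9  139  116  123  115  117  117  173  134  134  128  177  173  175
   131  129  117   81    6]
 [  -1  137  118  110  117  113  120  174  135  129  132  201  173  192
   126  133  112   85    0]
 [   4  135  113  119  117  115  117  176  143  135  128  203  174  203
   130  126  117   83    3]
 [   2  135  116  118  117  114  118  135  141  136  132  178  175  200
   135  125  117   86    4]
 [   6  135  120  113  118  117  116  134  135  135  129  175  173  177
   124  126  115  110    3]
 [   4  136  114  116  116  119  116  137  154  134  133  126  130  121
   121  130  117  115   -1]
 [   0  135  119  116  172  166  162  157  155  138  131  122  115  112
   115  126  117  112    6]
 [   0  136  115  116  118  115  115  134  131  136  137  131  134  131
   114  140  133  117   -6]
 [   2  134  131  114  120  118  117  115  117  114  115  116  108   88
    86   85   85   86    0]
 [   0   84   85   86   84   89   87   87   87   90   84   87   90   84
    74   79   72   71    5]
 [   1   84   81   82   76   72   74   69   60   34    4   63   58    0
     4   -1    2    5    2]]
```

View pics/shk.png

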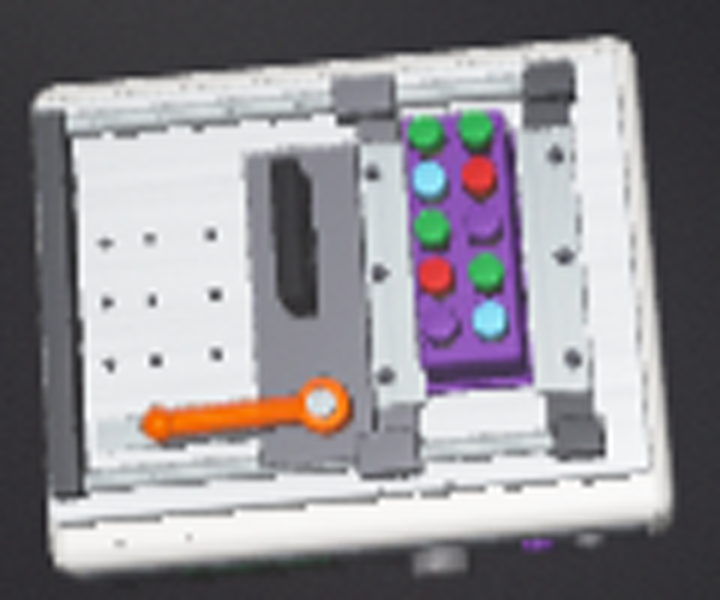

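The crop shows the hub at (322,402), ball at (157,424), grip top at about (290,235), rack block top corners at (405,118), (500,112), (427,372) and (523,360), and the end bar's outer edge from (37,112) to (57,497).

```bash
python3 - <<'E'
from h import *
from scipy.optimize import least_squares
t=load('top')
# crop px, z, shaker local xy
F=[('hub',322,402,.153,-65,6),('r1',405,118,.175,60,-42.5),('r2',500,112,.175,60,-90.5),('r3',427,372,.175,-60,-42.5),('r4',523,360,.175,-60,-90.5),
('gripA',272,158,.175,50,21),('gripB',318,315,.157,-20,7)]
W=[];L=[]
for n,u,v,z,x,y in F:
    w=pt(t,180+(u-3)/6,155+(v-3)/6,z); W.append(w[:2]);L.append([x/1e3,y/1e3])
W=np.array(W);L=np.array(L)
R=lambda a:np.array([[np.cos(a),-np.sin(a)],[np.sin(a),np.cos(a)]])
s=least_squares(lambda p:(L@R(p[2]).T+p[:2]-W).ravel(),[.5,.1,0],loss='soft_l1',f_scale=.003)
print(s.x,np.degrees(s.x[2])); print((s.fun.reshape(-1,2)*1000).round(1))
ball=pt(t,180+(157-3)/6,155+(424-3)/6,.165)[:2]
l=R(s.x[2]).T@(ball-s.x[:2]);print('ball',ball,'local',l)
for a,b in (((37,112),(57,497)),((67,110),(85,492))):
    A,B=[pt(t,180+(q[0]-3)/6,155+(q[1]-3)/6,.135)[:2] for q in (a,b)]
    print('endbar yaw',np.degrees(np.arctan2(*(A-B)[::-1])),R(s.x[2]).T@(A-s.x[:2]),R(s.x[2]).T@(B-s.x[:2]))
for n,x,y in (('rack',0,-66.5),('grip',15,14),('hub',-65,6)): print(n,R(s.x[2])@[x/1e3,y/1e3]+s.x[:2])
E
```

```text
[0.55449289 0.16989601 0.12924383] 7.4051261713624115
[[-0.2 -2.2]
 [-2.   1.4]
 [ 0.4 -1.7]
 [-0.5  1.3]
 [-0.9 -2.3]
 [ 0.5  1.6]
 [ 3.7  1.3]]
ball [0.47546527 0.24400448] local [-0.06881708  0.08367579]
endbar yaw 6.87065604355233 [0.09573279 0.13713401] [-0.09334477  0.13889783]
endbar yaw 6.478994526170812 [0.0951421  0.12249969] [-0.09237465  0.12553099]
rack [0.5630637  0.10395065]
grip [0.56756341 0.18571251]
hub [0.48926171 0.16746849]
```

Request:
{"op": "jog_arm", "data": {
  "gripper": [0,0,0,0,0,0,0,0],
  "offset": [
    [4,-4,0],
    [8,-8,0],
    [12,-12,0],
    [16,-16,0],
    [20,-20,0],
    [24,-24,0],
    [28.8,-29,0],
    [28.8,-29,0]
  ],
  "twist": [8,16,24,31,31,31,31,31],
  "squeeze": 40
}}

```text
clock: 1.1
tcp_pos: [0.5279, 0.2305, 0.2304]
orientation: [-0.0, -0.055, 0.998, -0.0]
wrist_force: [-0.2, -0.0, -0.1]
finger_gap: -0.0001
grip_force: 0.0
```

```bash
python3 - <<'E'
from h import *
c=shot('wrist'); cv2.imwrite('pics/w1.png',cv2.resize(c['image'][...,::-1],(800,600)))
s=env.get_state(); print(s['tcp_pos'],s['orientation'],s['joint_pos'],s['finger_gap'])
print(c['cam_to_world'].round(3),c['fovy'],c['cx'],c['cy'])
E
```

```text
[0.52697274 0.23143431 0.23046321] [-5.09302344e-04 -5.55550933e-02  9.98455476e-01 -1.86575712e-04] [ 2.74444445e-01  3.15445203e-01  4.71238051e-02  1.30355025e+00
 -1.43092966e-04  1.63277085e-01] -2.2428645243842524e-05
[[-0.109 -0.958 -0.264  0.461]
 [ 0.994 -0.105 -0.029  0.223]
 [ 0.    -0.265  0.964  0.373]
 [ 0.     0.     0.     1.   ]] 65.70646984690485 282.3098937799685 210.7219697692438
```

View pics/w1.png

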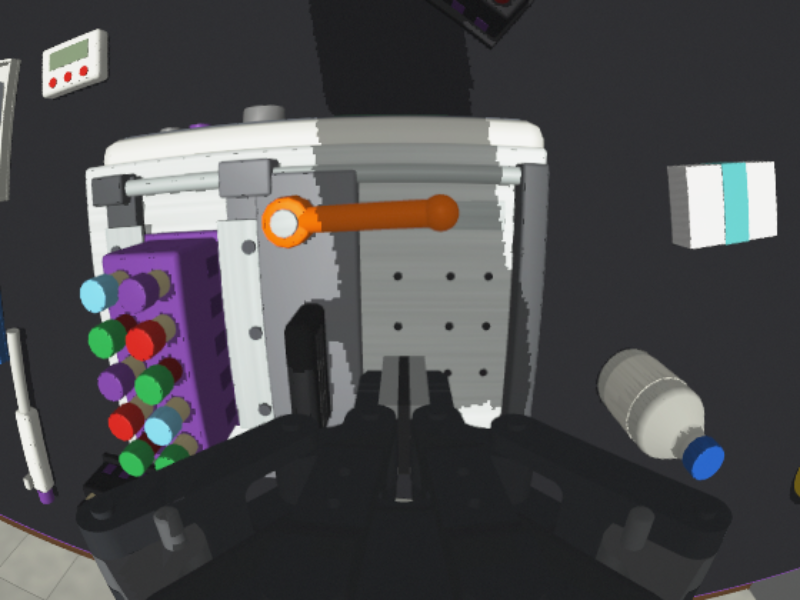

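The wrist view puts the hub cap at (284,222), the ball at (441,212), the grip top edge from (308,307) to about (305,330), and the fingertips at (403,357). I'll refine the positions from this closer view.

```bash
cat >> h.py <<'E'
def fe(c,u,v,z):  # fisheye, u,v in 800x600 view
    u=u*.7;v=v*.7
    f=210/np.tan(np.radians(float(c['fovy']))/2)
    x,y=u-c['cx'],v-c['cy']; r=np.hypot(x,y); th=r/f
    d=np.array([x/r*np.sin(th),-y/r*np.sin(th),-np.cos(th)])
    M=c['cam_to_world']; w=M[:3,:3]@d
    return M[:3,3]+w*(z-M[2,3])/w[2]
E
python3 - <<'E'
from h import *
c=load('wrist')
for n,u,v,z in (('hub',284,222,.153),('ball',441,212,.165),('tip?',403,357,.2305),('rackcorner-top near jaw',178,251,.175),('rack far corner',106,259,.175),('endbar outer bl',547,162,.135),('endbar inner',524,165,.135),('grip top -x end, left',289,322,.175),('grip right',322,309,.175)):
    print(n,fe(c,u,v,z).round(4))
E
```

```text
hub [0.488 0.168 0.153]
ball [0.4749 0.2416 0.165 ]
tip? [0.5189 0.2294 0.2305]
rackcorner-top near jaw [0.5025 0.1218 0.175 ]
rack far corner [0.5096 0.0786 0.175 ]
endbar outer bl [0.4432 0.2964 0.135 ]
endbar inner [0.4468 0.2842 0.135 ]
grip top -x end, left [0.5306 0.1782 0.175 ]
grip right [0.5227 0.1932 0.175 ]
```

Request:
{"op": "jog_arm", "data": {
  "gripper": [0,0,0,0,0,0,0,0],
  "offset": [
    [0,0,-4],
    [0,0,-8],
    [0,0,-8],
    [-1.5,-0.3,-8],
    [-2.9,-0.6,-8],
    [-4,-0.6,-8],
    [-5,-0.6,-8],
    [-5.9,-1,-8]
  ],
  "twist": [0,0,0,0,0,0,0,0]
}}

```text
clock: 2.15
tcp_pos: [0.4687, 0.2245, 0.1535]
orientation: [0.003, -0.058, 0.998, 0.001]
wrist_force: [5.0, 0.5, -0.0]
finger_gap: -0.0001
grip_force: 2.3
```

Request:
{"op": "jog_arm", "data": {
  "gripper": [0,0,0,0,0,0,0,0],
  "offset": [
    [-0.9,-0.4,0],
    [-1.7,-1,0],
    [-2.5,-1.7,0],
    [-3,-2.5,0],
    [-3.3,-3.2,0],
    [-3.6,-4,0],
    [-3.6,-4.2,0],
    [-3.6,-4.2,0]
  ],
  "twist": [0,0,0,0,0,0,0,0]
}}

```text
clock: 3.15
tcp_pos: [0.4316, 0.1826, 0.1529]
orientation: [0.002, -0.058, 0.998, 0.001]
wrist_force: [1.3, 4.8, 4.4]
finger_gap: -0.0003
grip_force: 2.8
```

Request:
{"op": "jog_arm", "data": {
  "gripper": [0,0,0,0.5,0.5,0.5,0.5,0.5],
  "offset": [
    [0,2,0],
    [0,2.5,3],
    [0,2.5,8],
    [5,2,8],
    [9,1,8],
    [13.6,0.3,8],
    [13.6,0.3,8],
    [13.6,0.3,8]
  ],
  "twist": [0,0,0,0,0,0,0,0]
}}

```text
clock: 4.15
tcp_pos: [0.5651, 0.1845, 0.2305]
orientation: [-0.002, -0.058, 0.998, -0.0]
wrist_force: [-0.0, -0.2, -0.7]
finger_gap: 0.0423
grip_force: 0.0
```

```bash
python3 - <<'E'
from h import *
c=shot('wrist'); cv2.imwrite('pics/w2.png',cv2.resize(c['image'][...,::-1],(800,600)))
s=env.get_state(); print(s['tcp_pos'],s['finger_gap'],s['wrist_force'])
E
```

```text
[0.56491274 0.18476562 0.23093775] 0.0427123006351196 [-0.96149367  0.07014653 -0.13544335]
```

View pics/w2.png

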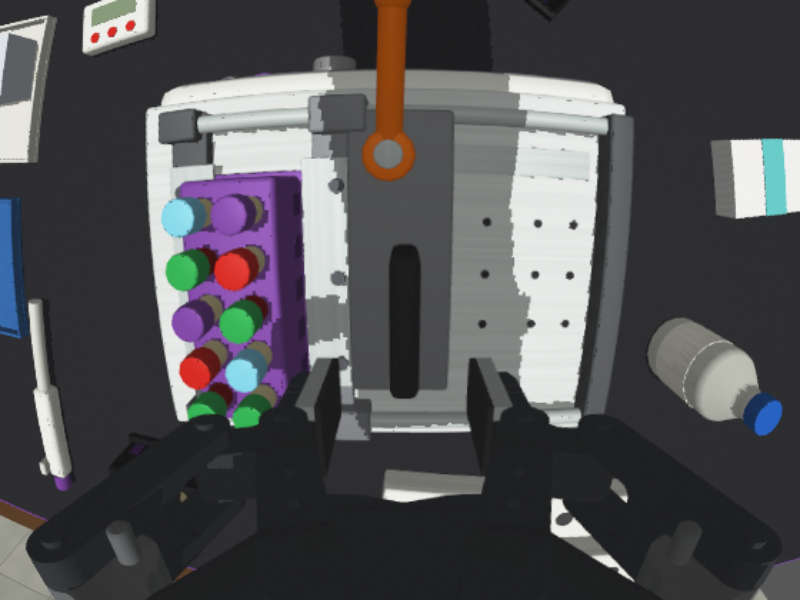

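The lever now points to -x (1.57 or more) and the grip (390–418, 245–397) is centred between the fingers. Before descending I'll check that the finger linkage clears the caps.

```bash
python3 - <<'E'
from h import *
c=load('wrist')
def fd(u,v):
    d=float(c['z_map'][int(v*.7),int(u*.7)])
    p=fe(c,u,v,0); M=c['cam_to_world']; r=p-M[:3,3]; k=-(M[:3,:3].T@r)[2]; return M[:3,3]+r*d/k
for q in ((60,545),(100,500),(210,425),(270,420),(320,375),(404,300),(404,390),(404,250)): print(q,fd(*q).round(4))
E
```

```text
(60, 545) [0.5594 0.1252 0.33  ]
(100, 500) [0.5605 0.125  0.315 ]
(210, 425) [0.5575 0.1381 0.2845]
(270, 420) [0.5574 0.1513 0.2782]
(320, 375) [0.5572 0.1589 0.2495]
(404, 300) [0.5515 0.1832 0.1754]
(404, 390) [0.5955 0.1883 0.1747]
(404, 250) [0.5318 0.1809 0.1599]
```

Request:
{"op": "jog_arm", "data": {
  "gripper": [0.5,0.5,0.5,0,0,0,0,0],
  "offset": [
    [0,0,-4],
    [0,0,-8.2],
    [0,0,-8.2],
    [0,0,-8.2],
    [0,0,-8.2],
    [0,0,-8.2],
    [0,0,-8.2],
    [0,0,-8.2]
  ],
  "twist": [0,0,0,0,0,0,0,0],
  "squeeze": 40
}}

```text
clock: 5.2
tcp_pos: [0.5675, 0.1851, 0.152]
orientation: [0.002, -0.058, 0.998, 0.0]
wrist_force: [-3.1, 1.5, 6.9]
finger_gap: 0.0133
grip_force: 40.5
```

Request:
{"op": "jog_arm", "data": {
  "gripper": [0,0,0,0,0,0,0,0],
  "offset": [
    [-0.1,0.7,0],
    [-0.2,1.4,0],
    [-0.3,2.1,0],
    [-0.3,2.8,0],
    [-0.4,3.5,0],
    [-0.5,4.1,0],
    [-0.6,4.6,0],
    [-0.6,4.6,0]
  ],
  "twist": [0,0,0,0,0,0,0,0]
}}

```text
clock: 6.2
tcp_pos: [0.5626, 0.2298, 0.152]
orientation: [0.003, -0.057, 0.998, -0.001]
wrist_force: [0.5, -3.3, 5.8]
finger_gap: 0.0136
grip_force: 40.5
```

Request:
{"op": "jog_arm", "data": {
  "gripper": [0.4,0.5,0.5,0.5,0.8,0.9,0.9,0.9],
  "offset": [
    [-0.1,0,0],
    [-0.1,0,0],
    [-0.1,0,3],
    [-0.1,0,8],
    [0,-4,8.5],
    [0,-8,8.5],
    [0,-12.6,8.5],
    [0,-12.6,8.5]
  ],
  "twist": [0,0,0,0,0,0,0,0]
}}

```text
clock: 7.2
tcp_pos: [0.5605, 0.1023, 0.2344]
orientation: [-0.0, -0.056, 0.998, -0.0]
wrist_force: [0.6, 0.5, -0.1]
finger_gap: 0.0768
grip_force: 0.0
```

```bash
python3 - <<'E'
from h import *
c=shot('wrist'); cv2.imwrite('pics/w3.png',cv2.resize(c['image'][...,::-1],(800,600)))
s=env.get_state(); print(s['tcp_pos'],s['finger_gap'],s['wrist_force'])
E
```

```text
[0.56053268 0.10370548 0.23436789] 0.07667409675968262 [0.38944041 0.08677614 0.2988486 ]
```

View pics/w3.png

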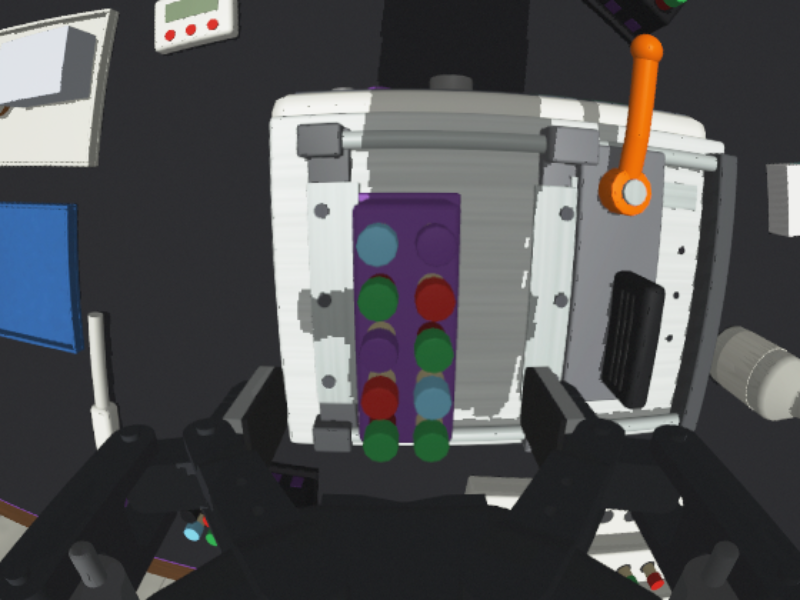

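The jaw is fully open at about local y +9, with the lever at -x. The rack (355–460, 195–455) sits centred between the fingers at 402. Next I descend and grip.

Request:
{"op": "jog_arm", "data": {
  "gripper": [0.9,0.9,0.9,0.5,0.4,0.4,0.4,0.4],
  "offset": [
    [0.2,0,-3],
    [0.2,0,-6.5],
    [0.2,0,-9.4],
    [0.2,0,-9.4],
    [0.2,0,-9.4],
    [0.2,0,-9.4],
    [0.2,0,-9.4],
    [0.2,0,-9.4]
  ],
  "twist": [0,0,0,0,0,0,0,0],
  "squeeze": 40
}}

```text
clock: 8.25
tcp_pos: [0.5628, 0.1048, 0.1408]
orientation: [0.0, -0.058, 0.998, 0.0]
wrist_force: [0.4, 0.7, -0.8]
finger_gap: 0.0474
grip_force: 42.6
```

Request:
{"op": "jog_arm", "data": {
  "gripper": [0.4,0.4,0.4,0.4,0.4,0.4,0.4,0.4],
  "offset": [
    [-0.1,0.5,0],
    [-0.1,1.1,0],
    [-0.2,1.6,0],
    [-0.2,1.6,0],
    [-0.2,1.6,1.5],
    [-0.2,1.6,4],
    [-0.2,1.6,7],
    [-0.2,1.6,10]
  ],
  "twist": [0,0,0,0,0,0,0,0],
  "squeeze": 60
}}

```text
clock: 9.25
tcp_pos: [0.5599, 0.1208, 0.2413]
orientation: [-0.001, -0.058, 0.998, 0.0]
wrist_force: [0.5, 0.1, -2.3]
finger_gap: 0.0471
grip_force: 62.2
```

Request:
{"op": "jog_arm", "data": {
  "gripper": [0.4,0.4,0.4,0.4,0.4,0.4,0.4,0.4],
  "offset": [
    [0,0,1],
    [0.3,-2,1],
    [0.8,-5,1],
    [1.3,-9,1],
    [1.8,-13,1],
    [2.3,-17,1],
    [2.8,-21,1],
    [3.2,-25,1]
  ],
  "twist": [0,0,0,-5,-11,-18,-25,-32]
}}

```text
clock: 10.25
tcp_pos: [0.5915, -0.1314, 0.2484]
orientation: [-0.002, 0.222, 0.975, 0.0]
wrist_force: [0.5, 0.1, -2.6]
finger_gap: 0.0469
grip_force: 62.5
```

Request:
{"op": "jog_arm", "data": {
  "gripper": [0.4,0.4,0.4,0.4,0.4,0.4,0.4,0.4],
  "offset": [
    [0.4,-4,0],
    [0.7,-8,0],
    [1.1,-12,0],
    [1.4,-15.5,0],
    [1.6,-18,0],
    [1.6,-18.9,0],
    [1.6,-18.9,0],
    [1.6,-18.9,0]
  ],
  "twist": [-8,-16,-24,-32,-40,-48,-56,-64]
}}

```text
clock: 11.25
tcp_pos: [0.6072, -0.3194, 0.2479]
orientation: [-0.002, 0.705, 0.709, -0.0]
wrist_force: [0.4, 0.2, -3.3]
finger_gap: 0.0472
grip_force: 62.5
```

```bash
python3 - <<'E'
from h import *
c=shot('wrist'); d=shot('scene')
a=c['image'][...,::-1]; b=d['image'][...,::-1]
cv2.imwrite('pics/w4.png',np.hstack([cv2.resize(a,(400,300)),cv2.resize(b[170:380,150:430],(400,300))]))
s=env.get_state(); print(s['tcp_pos'],s['orientation'],s['finger_gap'],s['wrist_force'],s['joint_pos'])
E
```

```text
[ 0.6073833  -0.31903605  0.2482318 ] [-1.59271059e-03  7.03830618e-01  7.10365956e-01 -3.64741602e-04] 0.04730451214421334 [-0.19159806 -0.34059829 -2.62784572] [-6.00460014e-01  5.47220145e-01  4.43596610e-01  1.47043740e+00
 -1.46377965e-04  9.61094144e-01]
```

View pics/w4.png

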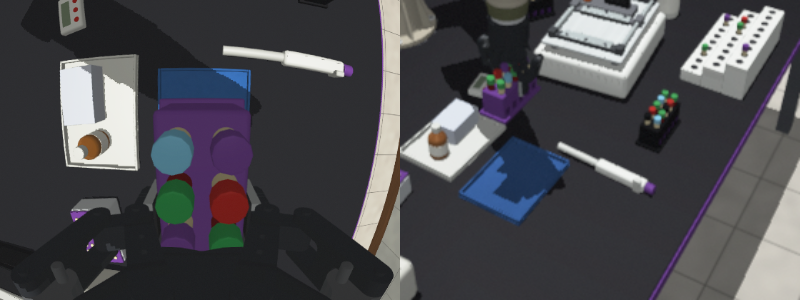

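The rack is held upright above the blue tray and aligned with the tray's long side, with the white tray clear. Next I lower it.

Request:
{"op": "jog_arm", "data": {
  "gripper": [0.4,0.4,0.4,0.4,0.4,0.4,0.4,0.4],
  "offset": [
    [0,0,-3],
    [0,0,-6],
    [0,0,-9],
    [0,0,-12],
    [0,0,-15],
    [0,0,-18],
    [0,0,-20],
    [0,0,-20]
  ],
  "twist": [0,0,0,0,0,0,0,0]
}}

```text
clock: 12.35
tcp_pos: [0.6061, -0.3174, 0.0471]
orientation: [-0.003, 0.703, 0.711, -0.001]
wrist_force: [0.5, -0.1, -2.6]
finger_gap: 0.0471
grip_force: 62.3
```

Request:
{"op": "jog_arm", "data": {
  "gripper": [0.4,0.4,0.4,0.4,0.4,0.4,0.4,0.4],
  "offset": [
    [0,0,-0.3],
    [0,0,-0.6],
    [0,0,-0.9],
    [0,0,-1.1],
    [0,0,-1.3],
    [0,0,-1.5],
    [0,0,-1.6],
    [0,0,-1.6]
  ],
  "twist": [0,0,0,0,0,0,0,0]
}}

```text
clock: 13.35
tcp_pos: [0.6085, -0.3183, 0.0342]
orientation: [-0.0, 0.703, 0.711, 0.0]
wrist_force: [-0.2, 0.1, -2.9]
finger_gap: 0.047
grip_force: 62.3
```

Request:
{"op": "jog_arm", "data": {
  "gripper": [0.4,0.4,0.4,0.4,0.4,0.4,0.4,0.4],
  "offset": [
    [0,0,-0.1],
    [0,0,-0.1],
    [0,0,-0.2],
    [0,0,-0.2],
    [0,0,-0.3],
    [0,0,-0.3],
    [0,0,-0.4],
    [0,0,-0.4]
  ],
  "twist": [0,0,0,0,0,0,0,0]
}}

```text
clock: 14.35
tcp_pos: [0.6085, -0.3183, 0.0302]
orientation: [-0.0, 0.703, 0.711, 0.0]
wrist_force: [0.3, 0.1, -3.0]
finger_gap: 0.0476
grip_force: 62.3
```

Still carrying the full weight, so I'll go slightly lower until it touches.

Request:
{"op": "jog_arm", "data": {
  "gripper": [0.4,0.4,0.4,0.4,0.4,0.4,0.4,0.4],
  "offset": [
    [0,0,-0.05],
    [0,0,-0.1],
    [0,0,-0.15],
    [0,0,-0.2],
    [0,0,-0.2],
    [0,0,-0.2],
    [0,0,-0.2],
    [0,0,-0.2]
  ],
  "twist": [0,0,0,0,0,0,0,0]
}}

```text
clock: 15.35
tcp_pos: [0.6086, -0.3184, 0.0299]
orientation: [0.0, 0.703, 0.711, 0.0]
wrist_force: [-2.4, 1.4, 7.9]
finger_gap: 0.0475
grip_force: 63.6
```

Contact: the force has gone from -3 to +8 N. Releasing and backing straight up.

Request:
{"op": "jog_arm", "data": {
  "gripper": [0.6,0.7,0.8,0.8,0.8,0.8,0.8,0.8],
  "offset": [
    [0,0,0.1],
    [0,0,0.1],
    [0,0,0.1],
    [0,0,0.1],
    [0,0,3],
    [0,0,7],
    [0,0,12],
    [0,0,17]
  ],
  "twist": [0,0,0,0,0,0,0,0]
}}

```text
clock: 16.35
tcp_pos: [0.6083, -0.3182, 0.1996]
orientation: [-0.0, 0.703, 0.711, -0.0]
wrist_force: [1.3, -0.1, 0.6]
finger_gap: 0.0683
grip_force: 0.0
```

Request:
{"op": "jog_arm", "data": {
  "gripper": [0.8,0.8,0.8,0.8,0.8,0.8,0.8,0.8],
  "offset": [
    [0,0,3],
    [0,4,5],
    [-3,9,5],
    [-6,14,5],
    [-6,14,5],
    [-6,14,5],
    [-6,14,5],
    [-6,14,5]
  ],
  "twist": [0,0,0,0,0,0,0,0]
}}

```text
clock: 17.35
tcp_pos: [0.5492, -0.1794, 0.248]
orientation: [0.0, 0.704, 0.71, 0.0]
wrist_force: [0.2, 0.7, -0.4]
finger_gap: 0.0682
grip_force: 0.0
```

```bash
python3 - <<'E'
from h import *
c=shot('top'); d=shot('scene')
a=c['image'][...,::-1]; b=d['image'][...,::-1]
cv2.imwrite('pics/f.png',np.hstack([cv2.resize(a[130:290,170:450],(400,229)),cv2.resize(b[130:360,130:430],(400,306))[:229]]) if 0 else np.hstack([cv2.resize(a[110:320,170:450],(400,300)),cv2.resize(b[150:360,150:430],(400,300))]))
s=env.get_state(); print(s['tcp_pos'],s['wrist_force'])
E
```

```text
[ 0.54890526 -0.17910238  0.24793949] [0.80893599 0.23961909 0.48249746]
```

View pics/f.png

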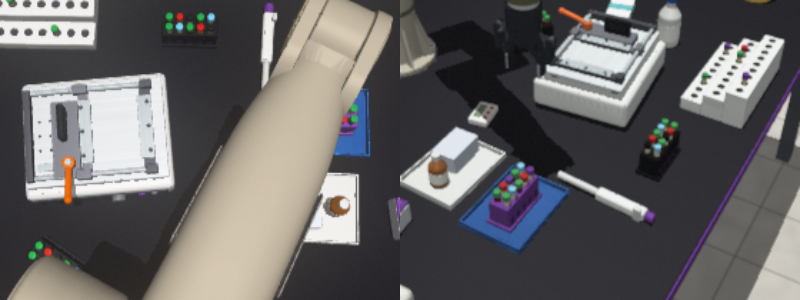

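The rack stands upright in the middle of the blue tray (scene half, 515,200). The clamp is open and nothing else has been disturbed.

```bash
python3 -c "
from workcell import env
print(env.hand_in())"
```

```text
the job is handed in; nothing more can be done
None
```

I handed the job in at about 17 s of the 67 s allowed; the purple rack stands upright in the blue tray, the clamp is open with its lever loose, and the last pictures show nothing else disturbed, though the hand-in returned no verdict.

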